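Scoop pipe caps into the order tray and scan the ticket

ROBOT

A 7-joint arm with a two-finger parallel gripper is mounted at the origin on the work surface. World frame = base frame: x ahead of the robot, y to its left, z up, the work surface at z = 0. Lengths are in m, angles in rad, forces in N, time in s.
With the tool pointing down it reaches from about 0.425 to 0.925 m from the base axis. Payload 6.8 kg.
Tool frame: the origin (TCP) lies on the centre line of the jaws, within the pads' length; the fingertips stand 17 mm ahead of it and the grasp point (between the pads) lies 2 mm behind it; z points along the fingers, x is the direction in which the jaws open and shut, and the axes are right-handed (so a half turn about z gives the same grasp; the last joint's range is limited). The gripper opens to 85 mm and grips with 20 to 120 N. Pads are 22 mm wide; open, the fingers measure 114 mm over their backs; the gripper's body (76 mm by 85 mm) begins 54 mm behind the grasp point. The pads swing forward as they close: fully open they stand 13 mm farther back than shut.
Start: joints at [-1.246, 0.477, 0.022, 1.555, -0.011, 1.109, -0.083], TCP at [0.283, 0.613, 0.248] pointing down, gripper open.
Joint ranges: [-2.96, 2.96], [-0.34, 2.1], [-1.41, 1.46], [0.24, 2.44], [-1.37, 4.51], [0.17, 1.92], [-2.96, 2.96]. Speed limits (rad/s): [2.39, 2.39, 3.14, 3.14, 3.14, 3.14, 3.14].

INTERFACE

Orientations are given as a rotation vector (axis times angle).
In Python, from bench import r gives the robot as it stands.
- The arm moves only by the tool arm_command, never from a script. Its argument "increments" is a list of rows, each a list of 3 entries, a list of its own where there are three numbers: the shift along the world's x, y, z in m, then the turn, a rotation vector about the world's x, y, z in rad, then the opening in per cent of the stroke, from 0 (shut) to 100 (fully open). A call has 1 to 10 rows; each row is the pose to reach, as a shift and turn from the pose commanded when the call began; what a row does not reach only later rows make up. A row lasts 1/10 s, in which the tool goes at most 50 mm and 8.59 degrees, less where a joint would pass 70% of its speed; a pose out of reach is approached as far as the arm can. A call with a gripper value outside its range is refused whole. The fingers move at their own pace and stop on an object; "newtons" is the grip in N (left out, the last holds). Time passes only in rows, so rows that repeat a pose let the fingers close. It gives the time, the measured TCP pose, the force and the opening at its end, in the units of the state.
- r.get_obs(): the state, without advancing time (a new reading comes with each control period).
- r.grab_frame(name): name is "side" or "top"; returns the picture (480x640x3 uint8, blue, green, red); there is no depth.
- r.camera_model(name): a dict with "camera_matrix" (3x3 intrinsics, pixels), "D" ([k1, k2, p1, p2, k3] as OpenCV has them; the pictures are not rectified), "camera_from_world" (4x4, takes a point from world to camera coordinates). Camera axes: x right, y down, z forward; pixel columns grow to the right and rows downward; lengths in m; the calibration is good to about 2 mm. A picture is of the moment at which its call begins. camera_model takes no time and is no camera call.
- r.hand_in(): hands the job in, once; it reports no verdict.
The state is a dict: "clock": time; "joints": joint angles; "qvel": joint speeds; "tau": joint torques, N m; "tcp_pos": TCP position; "orientation": TCP orientation; "contact_force": force on the tool from outside, world axes, zero at the start; "moment": the same for the moment, N m; "grip_width": finger opening in m.
Only numpy, scipy, OpenCV 4.12 (cv2) and the standard library are available. Lean on these libraries where they do the work, as an engineer would, in place of code of your own. Each camera call takes 0.05 s, during which the arm holds its last target. There are 200 camera calls.

TASK

With the scoop, move at least four of the pipe caps from the long wooden bin into the square order tray: do not touch the caps with the gripper, and leave no cap lying outside the bin or the tray. Stand the scoop back flat in the middle of its rubber mat and let go of it, then squeeze the scanner's trigger fully for about half a second to book the ticket, and release it. Leave the can, the tape and the elbow where they are.

Things in the scene. Friction and masses are not known exactly. Their poses are not given: they have to be found in the camera images.
- bin: Stock bin: long narrow open-topped wooden box, 282 x 138 x 65 mm outside (x, y, z), walls and floor 6 mm, fixed to the bench. Origin at the centre of its underside, x along its length pointing to the far end. The pipe caps lie in its far (+x) half; the near 140 mm is empty.
- tray: Order tray: square open-topped grey plastic box, 172 x 172 x 70 mm outside, walls and floor 6 mm, fixed, empty at the start. Origin at the centre of its underside. Bin and tray may be either way round, left or right.
- tray_mid (a point): Middle of the order tray, 30 mm above its inner floor.
- mat: Thin black rubber mat, 180 x 140 x 4 mm, fixed to the bench: the scoop's place. Origin at the centre of its underside.
- scoop: Aluminium hand scoop, 0.2 to 0.33 kg: flat pan 122 mm long (x), 104 wide (y), floor 2 mm, open at the front (+x), back wall 58 high, side walls 46 high (26 over the front 37 mm). A wooden bar handle, 105 long (x -61 to +44), 22 wide, 24 tall, runs along x over the pan, its axis 107 mm above the underside, on a post at the back. Origin: centre of the pan's underside. Starts flat on the mat.
- scoop_grip (a point): Point to grip the scoop: on the axis of the bar handle above the pan's centre (0, 0, 107 mm in the scoop's frame). Grip across the 22 mm width (along the scoop's y).
- scoop_nose (a point): Middle of the pan's front lower edge (61, 0, 0 mm in the scoop's frame).
- scanner: Black pistol-grip reader fixed on its side on a foot, a ticket on a plate before its window. The grip (80 mm long, 28 wide, 34 tall, axis 85 mm above the bench) points to the robot along the scanner's -x; the trigger is on its +y flank. The head starts 44 mm to +x of scanner_grip and rises 29 mm above it. Origin on the bench, 62 mm beyond scanner_grip in x.
- scanner_grip (a point): Where the middle between the finger pads should be for squeezing, fingers closing along the scanner's y (axes as scanner). The grip's bare flank lies 21.5 mm to -y of this point; the trigger's outer face 21.5 mm to +y when fully squeezed, about 34 mm when free. 75 mm of free space below.
- trigger_pad (a point): Point inside the trigger bar 44 mm from its hinge (the bar is 56 mm long, 10 mm thick, 26 mm tall); it moves with the trigger.
- trigger (a joint): Angle of the sprung trigger: 0 free, 0.28 rad squeezed against its stop (towards the grip, -y of the scanner). It springs back by itself; about 6 N at the pad.
- can: Bystander: can, 76 mm diameter, 110 mm tall, loose. Origin at the centre of its underside.
- tape: Bystander: roll of tape lying flat, 100 mm diameter, 45 mm tall, loose. Origin at the centre of its underside.
- elbow: Bystander: big white pipe elbow lying flat, 60 mm thick, legs 60 mm long along its +x and +y, loose. Origin under its corner.
- cap0: Loose white plastic pipe cap, 32 mm diameter, 30 mm tall, domed, rounded edges, 25 g, standing at the start. Origin at its centre.
- cap1: Loose white plastic pipe cap, 32 mm diameter, 30 mm tall, domed, rounded edges, 25 g, standing at the start. Origin at its centre.
- cap2: Loose white plastic pipe cap, 32 mm diameter, 30 mm tall, domed, rounded edges, 25 g, standing at the start. Origin at its centre.
- cap3: Loose white plastic pipe cap, 32 mm diameter, 30 mm tall, domed, rounded edges, 25 g, standing at the start. Origin at its centre.
- cap4: Loose white plastic pipe cap, 32 mm diameter, 30 mm tall, domed, rounded edges, 25 g, standing at the start. Origin at its centre.
- cap5: Loose white plastic pipe cap, 32 mm diameter, 30 mm tall, domed, rounded edges, 25 g, standing at the start. Origin at its centre.
- cap6: Loose white plastic pipe cap, 32 mm diameter, 30 mm tall, domed, rounded edges, 25 g, standing at the start. Origin at its centre.
- cap7: Loose white plastic pipe cap, 32 mm diameter, 30 mm tall, domed, rounded edges, 25 g, standing at the start. Origin at its centre.

How it is judged:
On the way, in this order (a step that is already met when the one before it is completed fails the run):
1. at least four caps lie in the order tray ((distance between each of cap4, cap5, cap6, cap7 and tray_mid below 0.098 m or ((distance between cap0 and tray_mid below 0.098 m or distance between cap1 and tray_mid below 0.098 m or distance between cap2 and tray_mid below 0.098 m or distance between cap3 and tray_mid below 0.098 m) and (distance between each of cap4, cap5, cap6 and tray_mid below 0.098 m or distance between each of cap4, cap5, cap7 and tray_mid below 0.098 m or distance between each of cap4, cap6, cap7 and tray_mid below 0.098 m or distance between each of cap5, cap6, cap7 and tray_mid below 0.098 m)) or ((distance between each of cap0, cap1 and tray_mid below 0.098 m or distance between each of cap0, cap2 and tray_mid below 0.098 m or distance between each of cap0, cap3 and tray_mid below 0.098 m or distance between each of cap1, cap2 and tray_mid below 0.098 m or distance between each of cap1, cap3 and tray_mid below 0.098 m or distance between each of cap2, cap3 and tray_mid below 0.098 m) and (distance between each of cap4, cap5 and tray_mid below 0.098 m or distance between each of cap4, cap6 and tray_mid below 0.098 m or distance between each of cap4, cap7 and tray_mid below 0.098 m or distance between each of cap5, cap6 and tray_mid below 0.098 m or distance between each of cap5, cap7 and tray_mid below 0.098 m or distance between each of cap6, cap7 and tray_mid below 0.098 m)) or ((distance between each of cap0, cap1, cap2 and tray_mid below 0.098 m or distance between each of cap0, cap1, cap3 and tray_mid below 0.098 m or distance between each of cap0, cap2, cap3 and tray_mid below 0.098 m or distance between each of cap1, cap2, cap3 and tray_mid below 0.098 m) and (distance between cap4 and tray_mid below 0.098 m or distance between cap5 and tray_mid below 0.098 m or distance between cap6 and tray_mid below 0.098 m or distance between cap7 and tray_mid below 0.098 m)) or distance between each of cap0, cap1, cap2, cap3 and tray_mid below 0.098 m)), for 0.2 s.
2. the scoop stands flat on its mat, let go (x of scoop in the frame of mat between -0.045 and 0.045 m and y of scoop in the frame of mat between -0.045 and 0.045 m and angle between scoop's own z axis and vertical below 0.08 rad and z of scoop in the frame of mat below 0.012 m and contact force between the fingers and scoop below 0.1 N and linear speed of scoop below 0.03 m/s), for 0.2 s.
3. the scanner's trigger is fully squeezed (value of joint trigger above 0.22 rad), for 0.2 s.
At the end, for the whole second after the job is handed in: At least four caps in the order tray (centre within 98 mm of tray_mid), every other cap in the bin or tray; scoop at rest, flat (tilt under 0.08 rad) on its mat, its origin within 45 mm of the mat's centre along each mat axis; trigger squeezed past 0.22 rad for 0.2 s, then released (below 0.05) ((distance between each of cap4, cap5, cap6, cap7 and tray_mid below 0.098 m or ((distance between cap0 and tray_mid below 0.098 m or distance between cap1 and tray_mid below 0.098 m or distance between cap2 and tray_mid below 0.098 m or distance between cap3 and tray_mid below 0.098 m) and (distance between each of cap4, cap5, cap6 and tray_mid below 0.098 m or distance between each of cap4, cap5, cap7 and tray_mid below 0.098 m or distance between each of cap4, cap6, cap7 and tray_mid below 0.098 m or distance between each of cap5, cap6, cap7 and tray_mid below 0.098 m)) or ((distance between each of cap0, cap1 and tray_mid below 0.098 m or distance between each of cap0, cap2 and tray_mid below 0.098 m or distance between each of cap0, cap3 and tray_mid below 0.098 m or distance between each of cap1, cap2 and tray_mid below 0.098 m or distance between each of cap1, cap3 and tray_mid below 0.098 m or distance between each of cap2, cap3 and tray_mid below 0.098 m) and (distance between each of cap4, cap5 and tray_mid below 0.098 m or distance between each of cap4, cap6 and tray_mid below 0.098 m or distance between each of cap4, cap7 and tray_mid below 0.098 m or distance between each of cap5, cap6 and tray_mid below 0.098 m or distance between each of cap5, cap7 and tray_mid below 0.098 m or distance between each of cap6, cap7 and tray_mid below 0.098 m)) or ((distance between each of cap0, cap1, cap2 and tray_mid below 0.098 m or distance between each of cap0, cap1, cap3 and tray_mid below 0.098 m or distance between each of cap0, cap2, cap3 and tray_mid below 0.098 m or distance between each of cap1, cap2, cap3 and tray_mid below 0.098 m) and (distance between cap4 and tray_mid below 0.098 m or distance between cap5 and tray_mid below 0.098 m or distance between cap6 and tray_mid below 0.098 m or distance between cap7 and tray_mid below 0.098 m)) or distance between each of cap0, cap1, cap2, cap3 and tray_mid below 0.098 m) and (distance between cap0 and tray_mid below 0.098 m or (x of cap0 in the frame of bin between -0.136 and 0.136 m and y of cap0 in the frame of bin between -0.065 and 0.065 m and z of cap0 in the frame of bin between 0 and 0.065 m)) and (distance between cap1 and tray_mid below 0.098 m or (x of cap1 in the frame of bin between -0.136 and 0.136 m and y of cap1 in the frame of bin between -0.065 and 0.065 m and z of cap1 in the frame of bin between 0 and 0.065 m)) and (distance between cap2 and tray_mid below 0.098 m or (x of cap2 in the frame of bin between -0.136 and 0.136 m and y of cap2 in the frame of bin between -0.065 and 0.065 m and z of cap2 in the frame of bin between 0 and 0.065 m)) and (distance between cap3 and tray_mid below 0.098 m or (x of cap3 in the frame of bin between -0.136 and 0.136 m and y of cap3 in the frame of bin between -0.065 and 0.065 m and z of cap3 in the frame of bin between 0 and 0.065 m)) and (distance between cap4 and tray_mid below 0.098 m or (x of cap4 in the frame of bin between -0.136 and 0.136 m and y of cap4 in the frame of bin between -0.065 and 0.065 m and z of cap4 in the frame of bin between 0 and 0.065 m)) and (distance between cap5 and tray_mid below 0.098 m or (x of cap5 in the frame of bin between -0.136 and 0.136 m and y of cap5 in the frame of bin between -0.065 and 0.065 m and z of cap5 in the frame of bin between 0 and 0.065 m)) and (distance between cap6 and tray_mid below 0.098 m or (x of cap6 in the frame of bin between -0.136 and 0.136 m and y of cap6 in the frame of bin between -0.065 and 0.065 m and z of cap6 in the frame of bin between 0 and 0.065 m)) and (distance between cap7 and tray_mid below 0.098 m or (x of cap7 in the frame of bin between -0.136 and 0.136 m and y of cap7 in the frame of bin between -0.065 and 0.065 m and z of cap7 in the frame of bin between 0 and 0.065 m)) and x of scoop in the frame of mat between -0.045 and 0.045 m and y of scoop in the frame of mat between -0.045 and 0.045 m and angle between scoop's own z axis and vertical below 0.08 rad and z of scoop in the frame of mat below 0.012 m and linear speed of scoop below 0.03 m/s and value of joint trigger below 0.05 rad); the robot touches nothing.
It fails at once if the gripper's fingers touch a cap (contact force between the fingers and cap0 above 0.5 N or contact force between the fingers and cap1 above 0.5 N or contact force between the fingers and cap2 above 0.5 N or contact force between the fingers and cap3 above 0.5 N or contact force between the fingers and cap4 above 0.5 N or contact force between the fingers and cap5 above 0.5 N or contact force between the fingers and cap6 above 0.5 N or contact force between the fingers and cap7 above 0.5 N).
It fails at once if the can, the tape or the elbow is moved by more than 25 mm (distance of any of can, tape, elbow from where it was at the start of the episode above 0.025 m).
It also fails if it takes over 70 s, if anything falls off the work surface, if the arm or the gripper's body presses on something with over 40 N, if the wrist force passes 120 N, or if a joint passes its speed limit or range.

## Working session

There is one attempt and no reset: what is moved stays moved. The work goes in short steps, Python scripts to look and compute and a tool call to move; the robot and the scene stay as the last step left them, time stands still between calls to the robot, and variables do not carry over. Pictures are saved under pics/ and viewed, about 8 in all and at most 12, crops included, and the job is handed in when it is done.

Besides the shell and the picture viewer there is one more tool, called after "Request:" by a JSON object that holds its "fn" and its "kwargs". arm_command: Moves the arm, as the interface text tells. Its arguments: {"type":"object","properties":{"increments":{"type":"array","items":{"type":"array"}},"newtons":{"type":"number"}},"required":["increments"]}

```bash
mkdir -p pics; ls
cat > h.py <<'E'
import numpy as np,cv2
from bench import r
def pix2w(cam,pts,z):
    m=r.camera_model(cam);K=np.array(m["camera_matrix"]);D=np.array(m["D"]);T=np.array(m["camera_from_world"])
    u=cv2.undistortPoints(np.array(pts,float).reshape(-1,1,2),K,D).reshape(-1,2)
    R=T[:3,:3];c=-R.T@T[:3,3];d=np.c_[u,np.ones(len(u))]@R
    z=np.broadcast_to(z,len(u));return c+d*((z-c[2])/d[:,2])[:,None]
def w2pix(cam,P):
    m=r.camera_model(cam);T=np.array(m["camera_from_world"])
    return cv2.projectPoints(np.array(P,float).reshape(-1,1,3),cv2.Rodrigues(T[:3,:3])[0],T[:3,3],np.array(m["camera_matrix"]),np.array(m["D"]))[0].reshape(-1,2)
def snap(cam,name,crop=None,s=1):
    f=r.grab_frame(cam)
    if crop: x0,y0,x1,y1=crop;f=f[y0:y1,x0:x1]
    if s!=1:f=cv2.resize(f,None,fx=s,fy=s,interpolation=cv2.INTER_CUBIC)
    cv2.imwrite(f"pics/{name}.png",f)
E
python3 - <<'E'
from h import *
np.set_printoptions(precision=4,suppress=True)
print(r.get_obs())
for c in("top","side"):
    T=np.array(r.camera_model(c)["camera_from_world"]);print(c,-T[:3,:3].T@T[:3,3],T[:3,:3])
snap("top","top0");snap("side","side0")
E
```

```text
pics
{'clock': 0.0, 'joints': array([-1.2461,  0.4778,  0.0223,  1.5565, -0.0115,  1.1093, -0.0831]), 'qvel': array([ 0.0003,  0.001 , -0.0002,  0.    , -0.001 , -0.0005,  0.0002]), 'tau': array([ -0.0006, -59.647 ,   1.6078, -28.1187,   0.0124,   0.0096,
         0.    ]), 'tcp_pos': array([0.2829, 0.6122, 0.2473]), 'orientation': array([ 2.6456,  1.6921, -0.0024]), 'contact_force': array([ 0.5393, -0.212 , -0.5516]), 'moment': array([-0.0755,  0.0415,  0.0134]), 'grip_width': 0.08555463127128464}
top [0.3561 0.0028 1.5938] [[ 0.0062 -1.     -0.0037]
 [-0.9934 -0.0057 -0.1145]
 [ 0.1144  0.0043 -0.9934]]
side [ 0.0286 -0.8692  1.0747] [[ 0.8445 -0.5352 -0.0188]
 [-0.3797 -0.5737 -0.7258]
 [ 0.3776  0.6201 -0.6877]]
```

View pics/top0.png

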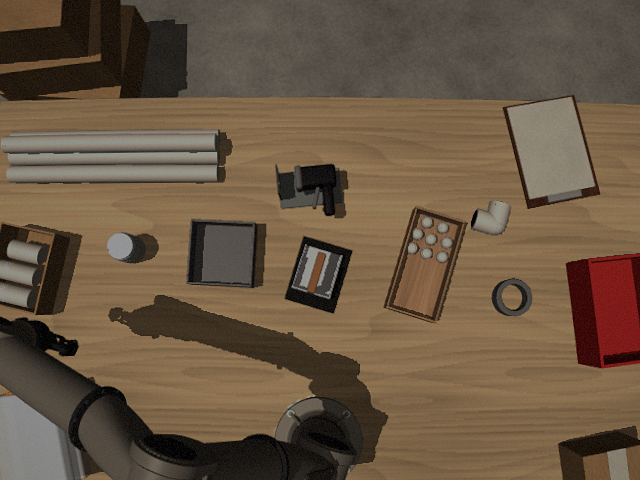

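View pics/side0.png

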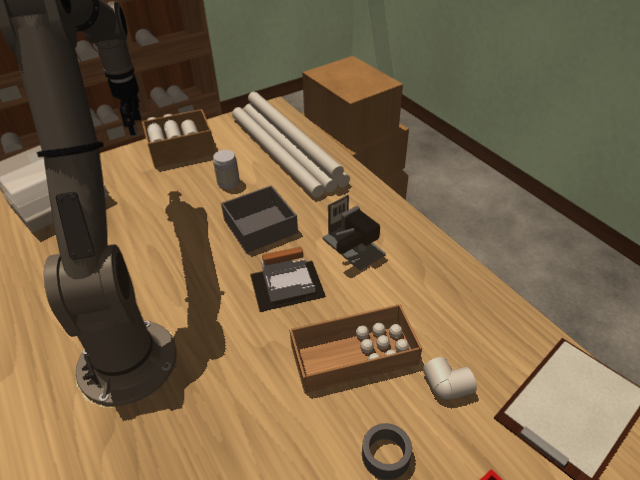

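Top view: tray at (222,253), mat with scoop at (318,273), bin at (425,265) with its caps at the upper end, scanner at (318,185), elbow, tape and can clear of these. I'll enlarge two crops for the pixel readings.

Run:
```python
from h import *
f=cv2.imread("pics/top0.png")
cv2.imwrite("pics/c1.png",cv2.resize(f[150:330,270:470],None,fx=4,fy=4,interpolation=cv2.INTER_CUBIC)[:, :800][:720])
a=cv2.resize(f[195:330,275:475],None,fx=4,fy=4,interpolation=cv2.INTER_CUBIC)
cv2.imwrite("pics/c1.png",a)
b=cv2.resize(f[150:300,180:360],None,fx=4,fy=4,interpolation=cv2.INTER_CUBIC)
cv2.imwrite("pics/c2.png",np.clip(b*1.6,0,255))
```

```text
[ WARN:0@0.457] global loadsave.cpp:1063 imwrite_ Unsupported depth image for selected encoder is fallbacked to CV_8U.
```

View pics/c1.png

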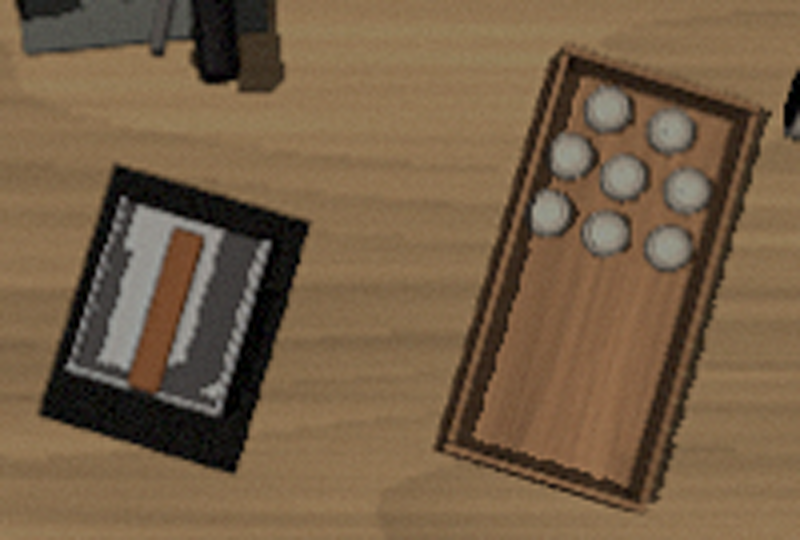

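View pics/c2.png

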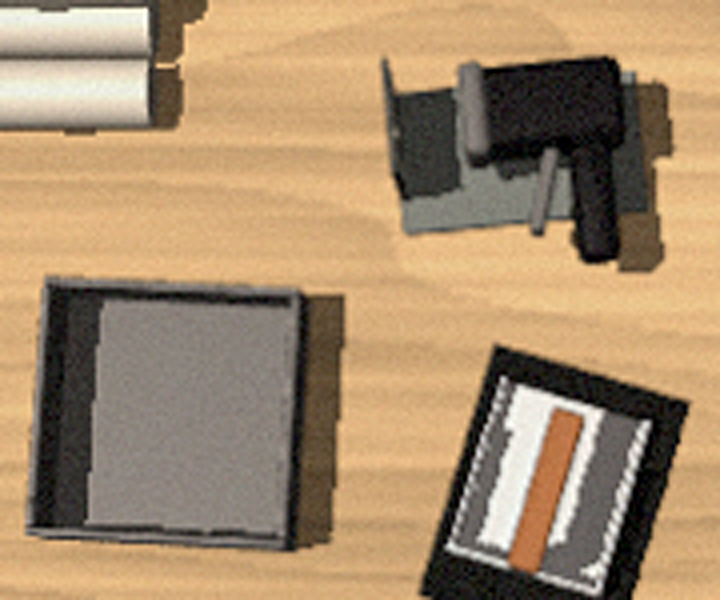

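Crop c1: the mat corners, handle ends (188,233)–(145,387), bin rim corners and 8 caps read clearly. Crop c2: the tray rim, plus the scanner grip from (592,140) to (598,256) with the trigger tip at (539,233).

Run:
```python
from h import *
np.set_printoptions(precision=4,suppress=True)
def c1(p):p=np.array(p,float);return (p+.5)/4-.5+[275,195]
def c2(p):p=np.array(p,float);return (p+.5)/4-.5+[180,150]
def show(n,P):
    print(n,P[:,:2].tolist() if 0 else P[:,:2].round(4).tolist(),"mean",P.mean(0)[:2].round(4))
def ang(a,b):d=b-a;return np.arctan2(d[1],d[0]).round(4),np.hypot(d[0],d[1]).round(4)
M=pix2w("top",c1([(115,165),(309,222),(236,472),(40,413)]),.004);show("mat",M);print(ang(M[3],M[0]),ang(M[2],M[1]),ang(M[1],M[0]))
H=pix2w("top",c1([(188,233),(145,387)]),.119);show("handle f,b",H);print(ang(H[1],H[0]))
B=pix2w("top",c1([(562,45),(768,112),(646,508),(437,448)]),.065);show("bin",B);print(ang(B[3],B[0]),ang(B[2],B[1]),ang(B[1],B[0]))
C=pix2w("top",c1([(609,109),(671,131),(571,156),(623,177),(688,190),(550,213),(606,233),(668,248)]),.03)
c=B.mean(0)
a=ang(B[3],B[0])[0]/2+ang(B[2],B[1])[0]/2
R=np.array([[np.cos(a),-np.sin(a)],[np.sin(a),np.cos(a)]]);print("caps in bin",a,((C-c)[:,:2]@R).tolist())
T=pix2w("top",c2([(47,277),(303,290),(292,550),(27,533)]),.07);show("tray",T);print(ang(T[3],T[0]),ang(T[2],T[1]),ang(T[1],T[0]))
S=pix2w("top",c2([(592,140),(598,256)]),.1);show("grip",S);print(ang(S[1],S[0]))
S=pix2w("top",c2([(551,155),(538,233)]),.095);show("trig",S)
from scipy.spatial.transform import Rotation as Ro
print(Ro.from_rotvec(r.get_obs()["orientation"]).as_matrix())
```

```text
mat [[0.5502, 0.044], [0.5118, -0.0885], [0.3422, -0.0393], [0.3811, 0.0933]] mean [0.4463 0.0024]
(np.float64(-0.2836), np.float64(0.1762)) (np.float64(-0.2823), np.float64(0.1766)) (np.float64(1.289), np.float64(0.1379))
handle f,b [[0.4932, -0.0055], [0.396, 0.021]] mean [0.4446 0.0078]
(np.float64(-0.2659), np.float64(0.1007))
bin [[0.6246, -0.2531], [0.5808, -0.3903], [0.3201, -0.3047], [0.3588, -0.1683]] mean [ 0.4711 -0.2791]
(np.float64(-0.309), np.float64(0.2791)) (np.float64(-0.3175), np.float64(0.2744)) (np.float64(1.2612), np.float64(0.144))
caps in bin -0.31325000000000003 [[0.11390090539217845, 0.025076432183558702], [0.11284956432402524, -0.019486598178260834], [0.07514031157613314, 0.04022914856494619], [0.07259531053747656, 0.0024866996369297227], [0.07804113302043991, -0.0421474581115718], [0.03377797442376686, 0.042322738336315203], [0.03273751360762791, 0.0023219791767552607], [0.03620735263615042, -0.040626829751081665]]
tray [[0.5858, 0.3391], [0.5779, 0.1689], [0.4072, 0.1731], [0.4167, 0.3474]] mean [0.4969 0.2571]
(np.float64(-0.0486), np.float64(0.1693)) (np.float64(-0.0247), np.float64(0.1707)) (np.float64(1.5242), np.float64(0.1704))
grip [[0.6729, -0.0203], [0.5967, -0.0244]] mean [ 0.6348 -0.0223]
(np.float64(0.0542), np.float64(0.0763))
trig [[0.6638, 0.0063], [0.6123, 0.0144]] mean [0.6381 0.0104]
[[ 0.4194  0.9078 -0.0006]
 [ 0.9078 -0.4194 -0.0016]
 [-0.0017  0.0001 -1.    ]]
```

Request:
{"fn": "arm_command", "kwargs": {"increments": [[[0.014,-0.048,0.01],[0,0,0.02],100],[[0.028,-0.096,0.01],[0,0,0.04],100],[[0.042,-0.144,0.01],[0,0,0.06],100],[[0.056,-0.192,0.01],[0,0,0.08],100],[[0.07,-0.24,0.01],[0,0,0.1],100],[[0.084,-0.288,0.01],[0,0,0.12],100],[[0.098,-0.336,0.01],[0,0,0.14],100],[[0.112,-0.384,0.01],[0,0,0.16],100],[[0.126,-0.432,0.01],[0,0,0.165],100],[[0.14,-0.48,0.01],[0,0,0.165],100]], "newtons": 120}}

```text
clock: 1.1
tcp_pos: [0.4228, 0.1316, 0.2583]
orientation: [-2.498, -1.905, -0.0]
contact_force: [1.1, 0.7, 0.2]
grip_width: 0.0853
```

Request:
{"fn": "arm_command", "kwargs": {"increments": [[[0.01,-0.042,0],[0,0,0],100],[[0.02,-0.084,0],[0,0,0],100],[[0.03,-0.127,0],[0,0,0],100],[[0.03,-0.127,0],[0,0,0],100],[[0.03,-0.127,0],[0,0,0],100],[[0.03,-0.127,0],[0,0,0],100]]}}

```text
clock: 1.7
tcp_pos: [0.4525, 0.0079, 0.2581]
orientation: [-2.496, -1.907, 0.0]
contact_force: [0.0, 1.2, -0.2]
grip_width: 0.0854
```

Request:
{"fn": "arm_command", "kwargs": {"increments": [[[0.001,-0.002,-0.04],[0,0,0],100],[[0.001,-0.002,-0.08],[0,0,0],100],[[0.001,-0.002,-0.115],[0,0,0],100],[[0.001,-0.002,-0.14],[0,0,0],100],[[0.001,-0.002,-0.149],[0,0,0],100],[[0.001,-0.002,-0.149],[0,0,0],50],[[0.001,-0.002,-0.149],[0,0,0],10],[[0.001,-0.002,-0.149],[0,0,0],0],[[0.001,-0.002,-0.149],[0,0,0],0],[[0.001,-0.002,-0.149],[0,0,0],0]], "newtons": 120}}

```text
clock: 2.7
tcp_pos: [0.4547, 0.0049, 0.1106]
orientation: [2.498, 1.904, 0.004]
contact_force: [-2.1, 0.1, 9.3]
grip_width: 0.0203
```

Request:
{"fn": "arm_command", "kwargs": {"increments": [[[0,0,0],[0,0,0],0],[[0,0,0],[0,0,0],0],[[0,0,0],[0,0,0],0],[[0,0,0],[0,0,0],0]]}}

```text
clock: 3.1
tcp_pos: [0.4547, 0.0049, 0.1106]
orientation: [2.498, 1.904, 0.004]
contact_force: [-1.1, -0.3, 9.5]
grip_width: 0.0203
```

Request:
{"fn": "arm_command", "kwargs": {"increments": [[[0,0,0.03],[0,0,0],0],[[0,0,0.07],[0,0,0],0],[[0,0,0.11],[0,0,0],0],[[-0.007,-0.045,0.12],[0,0,-0.01],0],[[-0.015,-0.09,0.12],[0,0,-0.02],0],[[-0.023,-0.135,0.12],[0,0,-0.03],0],[[-0.03,-0.18,0.12],[0,0,-0.043],0],[[-0.038,-0.225,0.12],[0,0,-0.043],0],[[-0.045,-0.2645,0.12],[0,0,-0.043],0],[[-0.045,-0.2645,0.12],[0,0,-0.043],0]]}}

```text
clock: 4.1
tcp_pos: [0.4066, -0.2655, 0.23]
orientation: [2.544, 1.838, -0.002]
contact_force: [-0.1, 0.3, -1.7]
grip_width: 0.0203
```

Request:
{"fn": "arm_command", "kwargs": {"increments": [[[0,0,0],[0,0,0],0],[[0,0,0],[0,0,0],0]]}}

```text
clock: 4.3
tcp_pos: [0.409, -0.2585, 0.2292]
orientation: [-2.536, -1.852, -0.001]
contact_force: [0.3, 0.3, -2.5]
grip_width: 0.0203
```

Run:
```python
from h import *
a=r.grab_frame("top")[190:330,360:480];b=r.grab_frame("side")[230:430,260:450]
a=cv2.resize(a,None,fx=3.6,fy=3.6,interpolation=2);b=cv2.resize(b,(360,379),interpolation=2)
o=np.zeros((504,800,3),np.uint8);o[:a.shape[0],:a.shape[1]]=a;o[:379,432:792]=b
cv2.imwrite("pics/p5.png",o);print(r.get_obs()["joints"].round(3))
```

```text
[-0.093  0.199  0.607  2.052 -0.142  0.931  1.852]
```

View pics/p5.png

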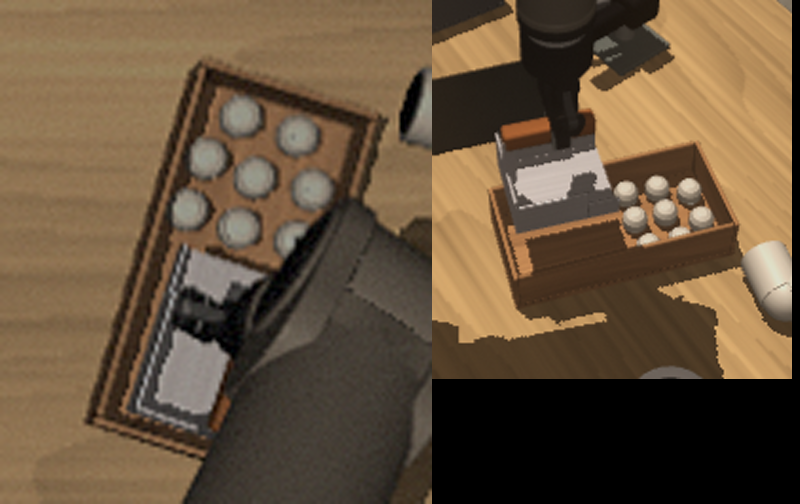

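Scoop is held level over the near half of the bin (left panel, pan at (190,330)), caps undisturbed ahead. I'll lower it now.

Request:
{"fn": "arm_command", "kwargs": {"increments": [[[0,0,-0.035],[0,0,0],0],[[0,0,-0.07],[0,0,0],0],[[0,0,-0.09],[0.005,0.014,0],0],[[0,0,-0.103],[0.009,0.028,0],0],[[0,0,-0.109],[0.009,0.028,0],0],[[0,0,-0.109],[0.009,0.028,0],0],[[0,0,-0.109],[0.009,0.028,0],0]]}}

```text
clock: 5.1
tcp_pos: [0.4093, -0.2596, 0.1209]
orientation: [-2.519, -1.838, 0.026]
contact_force: [0.8, -0.4, -2.4]
grip_width: 0.0201
```

Request:
{"fn": "arm_command", "kwargs": {"increments": [[[0,0,-0.001],[0,0,0],0],[[0,0,-0.002],[0,0,0],0],[[0,0,-0.003],[0,0,0],0],[[0,0,-0.003],[0,0,0],0]]}}

```text
clock: 5.5
tcp_pos: [0.4088, -0.2598, 0.1174]
orientation: [-2.519, -1.837, 0.027]
contact_force: [-0.4, -0.9, -1.4]
grip_width: 0.0201
```

Request:
{"fn": "arm_command", "kwargs": {"increments": [[[0,0,-0.001],[0,0,0],0],[[0,0,-0.002],[0,0,0],0],[[0,0,-0.003],[0,0,0],0],[[0,0,-0.003],[0,0,0],0]]}}

```text
clock: 5.9
tcp_pos: [0.4089, -0.2598, 0.1143]
orientation: [-2.519, -1.837, 0.027]
contact_force: [-0.0, -0.1, -1.2]
grip_width: 0.0203
```

Request:
{"fn": "arm_command", "kwargs": {"increments": [[[0,0,-0.001],[0,0,0],0],[[0,0,-0.002],[0,0,0],0],[[0,0,-0.002],[0,0,0],0]]}}

```text
clock: 6.2
tcp_pos: [0.4085, -0.2599, 0.1138]
orientation: [-2.519, -1.835, 0.025]
contact_force: [-7.5, 4.4, 22.2]
grip_width: 0.0205
```

Request:
{"fn": "arm_command", "kwargs": {"increments": [[[0,0,0.0015],[0,0,0],0],[[0.008,-0.003,0.0015],[0,0,0],0],[[0.017,-0.0055,0.0015],[0,0,0],0],[[0.026,-0.0084,0.0015],[0,0,0],0],[[0.035,-0.0113,0.0015],[0,0,0],0],[[0.044,-0.0141,0.0015],[0,0,0],0],[[0.053,-0.017,0.0015],[0,0,0],0],[[0.062,-0.02,0.0015],[0,0,0],0],[[0.07,-0.0225,0.0015],[0,0,0],0],[[0.07,-0.0225,0.0015],[0,0,0],0]]}}

```text
clock: 7.2
tcp_pos: [0.4799, -0.283, 0.1141]
orientation: [-2.52, -1.837, 0.027]
contact_force: [-2.0, 0.5, 3.4]
grip_width: 0.0203
```

Run:
```python
from h import *
a=r.grab_frame("top")[190:330,360:480];b=r.grab_frame("side")[230:430,260:450]
a=cv2.resize(a,None,fx=3.6,fy=3.6,interpolation=2);b=cv2.resize(b,(360,379),interpolation=2)
o=np.zeros((504,800,3),np.uint8);o[:a.shape[0],:a.shape[1]]=a;o[:379,432:792]=b
cv2.imwrite("pics/p6.png",o)
```

```text
(no output)
```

View pics/p6.png

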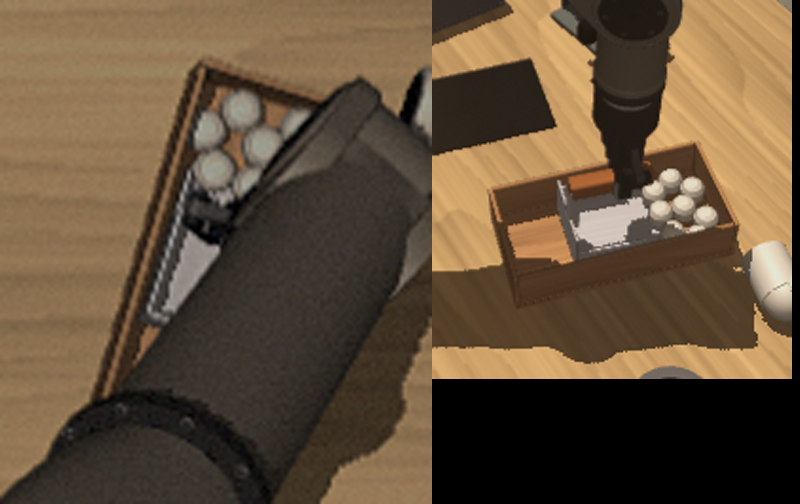

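Caps are being pushed to the far end and the scoop runs straight in the bin. I'll push on.

Request:
{"fn": "arm_command", "kwargs": {"increments": [[[0.009,-0.003,0],[0,0,0],0],[[0.018,-0.006,0],[0,0,0],0],[[0.027,-0.009,0],[0,0,0],0],[[0.036,-0.012,0],[0,0,0],0],[[0.036,-0.012,0],[0,0,0],0]]}}

```text
clock: 7.8
tcp_pos: [0.5071, -0.2928, 0.1166]
orientation: [-2.507, -1.824, 0.036]
contact_force: [-31.8, 15.7, 56.8]
grip_width: 0.0201
```

Request:
{"fn": "arm_command", "kwargs": {"increments": [[[0.008,-0.0026,0],[0,0,0],0],[[0.016,-0.0051,0],[0,0,0],0],[[0.022,-0.0071,0],[0,0,0],0],[[0.022,-0.0071,0],[0,0,0],0]]}}

```text
clock: 8.2
tcp_pos: [0.5332, -0.3027, 0.1179]
orientation: [-2.516, -1.831, 0.031]
contact_force: [-21.9, 7.5, 46.2]
grip_width: 0.0205
```

Run:
```python
from h import *
a=r.grab_frame("top")[190:330,360:480];b=r.grab_frame("side")[280:410,280:440]
a=cv2.resize(a,None,fx=2.6,fy=2.6,interpolation=2);b=cv2.resize(b,(480,390),interpolation=2)
o=np.zeros((400,800,3),np.uint8);o[:a.shape[0],:a.shape[1]]=a;o[:390,315:795]=b
cv2.imwrite("pics/p7.png",o)
print(r.get_obs()["contact_force"],r.get_obs()["joints"])
```

```text
[-20.48085751   7.36748185  45.4978576 ] [ 0.04976644  0.58772934  0.50234854  1.81715754 -0.35247872  0.86327606
  1.98117878]
```

View pics/p7.png

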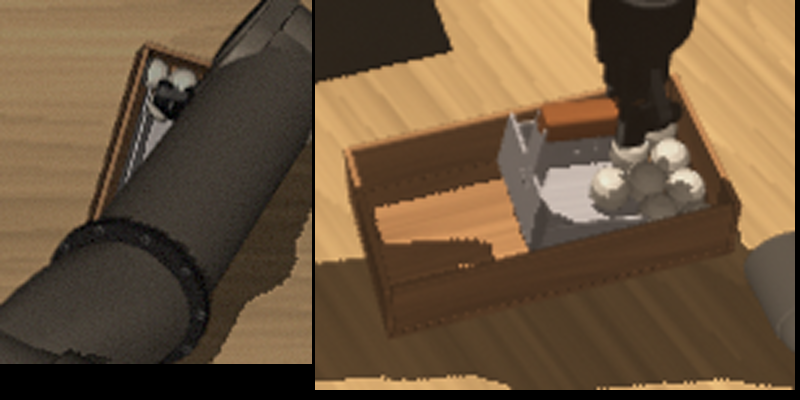

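Caps are well inside the pan, five or six visible at (600–700,150–210) in the right panel. I'll tilt the nose up, backing off the end wall, and lift a little.

Request:
{"fn": "arm_command", "kwargs": {"increments": [[[-0.002,0.0006,0.003],[0,0,0],0],[[-0.006,0.002,0.007],[-0.018,-0.057,0],0],[[-0.012,0.004,0.011],[-0.037,-0.114,0],0],[[-0.017,0.0055,0.015],[-0.055,-0.171,0],0],[[-0.022,0.007,0.019],[-0.074,-0.229,0],0],[[-0.027,0.0085,0.023],[-0.092,-0.286,0],0],[[-0.032,0.0103,0.027],[-0.107,-0.333,0],0],[[-0.032,0.0103,0.032],[-0.107,-0.333,0],0],[[-0.032,0.0103,0.037],[-0.107,-0.333,0],0],[[-0.032,0.0103,0.037],[-0.107,-0.333,0],0]]}}

```text
clock: 9.3
tcp_pos: [0.5063, -0.2915, 0.1518]
orientation: [2.317, 1.691, 0.274]
contact_force: [0.1, -0.5, -3.3]
grip_width: 0.0203
```

Run:
```python
from h import *
a=r.grab_frame("top")[190:330,360:480];b=r.grab_frame("side")[280:410,280:440]
a=cv2.resize(a,None,fx=2.6,fy=2.6,interpolation=2);b=cv2.resize(b,(480,390),interpolation=2)
o=np.zeros((400,800,3),np.uint8);o[:a.shape[0],:a.shape[1]]=a;o[:390,315:795]=b
cv2.imwrite("pics/p8.png",o)
print(r.get_obs()["contact_force"],r.get_obs()["joints"])
```

```text
[ 0.56510184 -0.10582396 -4.08958058] [ 0.08863148  0.34445353  0.41928024  2.11843361 -0.46386852  0.42553556
  2.12213716]
```

View pics/p8.png

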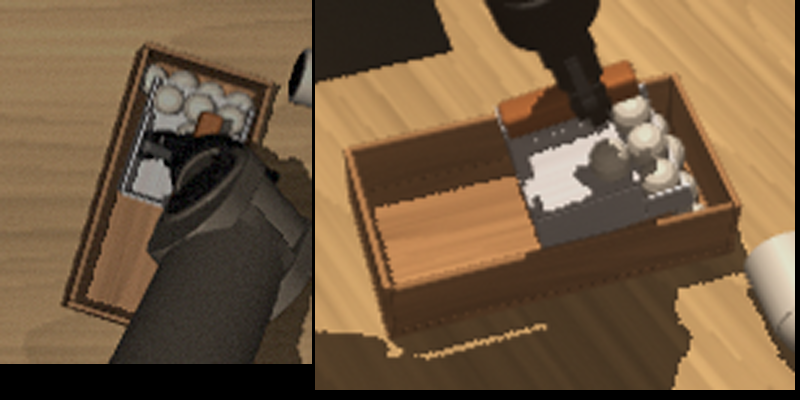

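At least 4–5 caps are in the pan, with the rest at the end wall. The caps sit near the nose, so I'll tilt further, moving back, so they slide to the rear while still over the bin.

Request:
{"fn": "arm_command", "kwargs": {"increments": [[[-0.008,0.0025,0.008],[-0.02,-0.06,0],0],[[-0.016,0.005,0.016],[-0.04,-0.12,0],0],[[-0.024,0.0075,0.024],[-0.06,-0.18,0],0],[[-0.032,0.01,0.032],[-0.08,-0.24,0],0],[[-0.036,0.0115,0.04],[-0.092,-0.286,0],0],[[-0.036,0.0115,0.048],[-0.092,-0.286,0],0],[[-0.03,0.01,0.05],[-0.092,-0.286,0],0],[[-0.036,0.0115,0.055],[-0.092,-0.286,0],0],[[-0.03,0.01,0.06],[-0.092,-0.286,0],0],[[-0.03,0.01,0.06],[-0.092,-0.286,0],0]]}}

```text
clock: 10.4
tcp_pos: [0.4768, -0.2812, 0.2115]
orientation: [2.092, 1.536, 0.489]
contact_force: [-0.5, -1.7, -3.8]
grip_width: 0.0205
```

Run:
```python
from h import *
a=r.grab_frame("top")[190:330,360:480];b=r.grab_frame("side")[260:410,280:440]
a=cv2.resize(a,None,fx=2.6,fy=2.6,interpolation=2);b=cv2.resize(b,(480,450),interpolation=2)
o=np.zeros((450,800,3),np.uint8);o[:a.shape[0],:a.shape[1]]=a;o[:,315:795]=b
cv2.imwrite("pics/p9.png",o)
print(r.get_obs()["contact_force"],r.get_obs()["joints"])
```

```text
[-0.54959373  0.51808089 -3.72345282] [ 0.03998828  0.12582902  0.47307076  2.33771844 -1.13596584  0.17908526
  2.83405712]
```

View pics/p9.png

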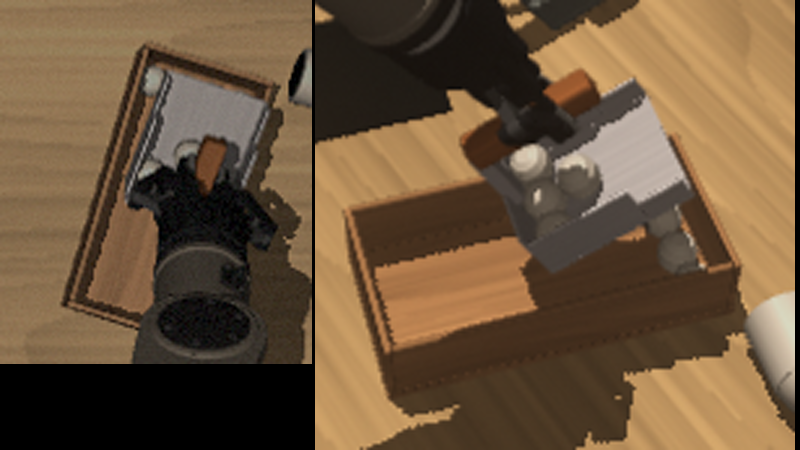

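Caps have slid to the back of the pan (cluster at (550,185)); two or more remain in the bin. Joint 6 is near its limit, so I'll ease the tilt, raise the scoop and carry it over.

Request:
{"fn": "arm_command", "kwargs": {"increments": [[[0.005,-0.002,0.01],[0.008,0.024,0],0],[[0.015,0,0.025],[0.02,0.06,0],0],[[0.025,0.005,0.04],[0.037,0.114,0],0],[[0.035,0.015,0.055],[0.05,0.155,0],0],[[0.045,0.03,0.065],[0.061,0.19,0],0],[[0.055,0.05,0.07],[0.061,0.19,0],0],[[0.062,0.075,0.07],[0.061,0.19,0],0],[[0.07,0.1,0.07],[0.061,0.19,0],0],[[0.075,0.125,0.07],[0.061,0.19,0],0],[[0.08,0.15,0.07],[0.061,0.19,0],0]]}}

```text
clock: 11.5
tcp_pos: [0.5548, -0.1298, 0.2804]
orientation: [2.245, 1.641, 0.348]
contact_force: [0.1, -0.3, -3.3]
grip_width: 0.0202
```

Request:
{"fn": "arm_command", "kwargs": {"increments": [[[0,0.025,0],[0,0,0.03],0],[[0,0.05,0],[0,0,0.07],0],[[0,0.075,0],[0,0,0.11],0],[[0,0.1,0],[0,0,0.15],0],[[0,0.125,0],[0,0,0.19],0],[[0,0.15,0],[0,0,0.23],0],[[0,0.175,0],[0,0,0.27],0],[[0,0.2,0],[0,0,0.31],0],[[-0.003,0.225,0],[0,0,0.35],0],[[-0.006,0.25,0],[0,0,0.39],0]]}}

```text
clock: 12.5
tcp_pos: [0.5485, 0.121, 0.2807]
orientation: [1.912, 2.077, 0.443]
contact_force: [0.8, -0.8, -3.4]
grip_width: 0.0202
```

Run:
```python
from h import *
from scipy.spatial.transform import Rotation as Ro
o=r.get_obs();print(o["contact_force"],o["joints"],o["tcp_pos"]);print(Ro.from_rotvec(o["orientation"]).as_matrix().round(3))
```

```text
[ 0.78730902 -0.81459245 -3.39018776] [-1.06139351  0.05733965  0.70307775  2.12423532  0.14436021  0.5730389
  1.18121266] [0.54849719 0.12100993 0.28072637]
[[-0.082  0.91   0.407]
 [ 0.997  0.075  0.033]
 [-0.     0.409 -0.913]]
```

Request:
{"fn": "arm_command", "kwargs": {"increments": [[[-0.008,0.025,0],[0,0,0],0],[[-0.016,0.05,0],[0,0,0],0],[[-0.024,0.075,0],[0,0,0],0],[[-0.034,0.1,0],[0,0,0],0],[[-0.045,0.12,-0.01],[-0.006,0.08,0],0],[[-0.055,0.135,-0.02],[-0.012,0.16,0],0],[[-0.058,0.137,-0.035],[-0.018,0.24,0],0],[[-0.058,0.137,-0.05],[-0.026,0.32,0],0],[[-0.058,0.137,-0.06],[-0.034,0.419,0],0],[[-0.058,0.137,-0.06],[-0.034,0.419,0],0]]}}

```text
clock: 13.5
tcp_pos: [0.492, 0.2565, 0.2192]
orientation: [2.13, 2.307, -0.004]
contact_force: [-0.2, -0.8, -3.3]
grip_width: 0.0199
```

Run:
```python
from h import *
a=r.grab_frame("top")[190:310,170:290];b=r.grab_frame("side")[150:300,190:350]
a=cv2.resize(a,None,fx=2.6,fy=2.6,interpolation=2);b=cv2.resize(b,(480,450),interpolation=2)
o=np.zeros((450,800,3),np.uint8);o[:a.shape[0],:a.shape[1]]=a;o[:,315:795]=b
cv2.imwrite("pics/p10.png",o)
print(r.get_obs()["contact_force"],r.get_obs()["joints"])
```

```text
[-0.3212254   0.16538871 -3.80065541] [-1.02506434  0.33597337  0.53662076  1.90654458 -0.20475961  0.95169909
  1.25666135]
```

View pics/p10.png

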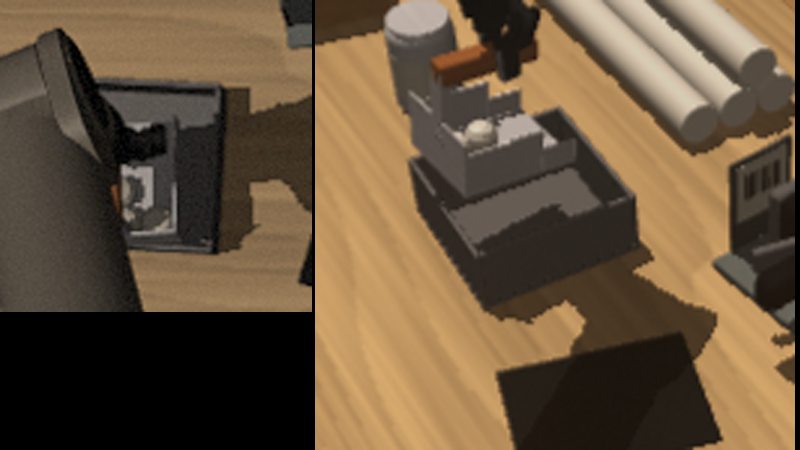

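Scoop is level over the tray with caps at its back, and the rim is cleared. I'll tip it out.

Request:
{"fn": "arm_command", "kwargs": {"increments": [[[0,0,-0.017],[-0.008,0.1,0],0],[[0,0,-0.032],[-0.016,0.2,0],0],[[0.006,0,-0.034],[-0.024,0.3,0],0],[[0.012,0.001,-0.036],[-0.034,0.42,0],0],[[0.018,0.001,-0.04],[-0.043,0.54,0],0],[[0.025,0.001,-0.043],[-0.053,0.66,0],0],[[0.032,0.001,-0.046],[-0.062,0.78,0],0],[[0.038,0.001,-0.048],[-0.07,0.88,0],0],[[0.038,0.001,-0.048],[-0.07,0.88,0],0],[[0.038,0.001,-0.048],[-0.07,0.88,0],0]]}}

```text
clock: 14.6
tcp_pos: [0.5288, 0.2574, 0.1726]
orientation: [-1.64, -1.777, 0.836]
contact_force: [0.7, 0.4, -1.3]
grip_width: 0.0203
```

Run:
```python
from h import *
a=r.grab_frame("top")[190:310,170:290];b=r.grab_frame("side")[150:300,190:350]
a=cv2.resize(a,None,fx=2.6,fy=2.6,interpolation=2);b=cv2.resize(b,(480,450),interpolation=2)
o=np.zeros((450,800,3),np.uint8);o[:a.shape[0],:a.shape[1]]=a;o[:,315:795]=b
cv2.imwrite("pics/p11.png",o)
print(r.get_obs()["contact_force"],r.get_obs()["joints"])
```

```text
[ 0.83980295  2.04045145 -3.18680559] [-0.6376637   0.91569017  0.39209834  1.29328898 -0.45243349  1.87644355
  1.47782568]
```

Request:
{"fn": "arm_command", "kwargs": {"increments": [[[0,0,0.012],[0,0,0],0],[[0,0,0],[0,0,0],0],[[0,0,0.012],[0,0,0],0],[[0,0,0],[0,0,0],0],[[0,0,0.02],[0,0,0],0],[[0,0,0.04],[0.005,-0.06,0],0],[[-0.01,-0.005,0.06],[0.017,-0.21,0],0],[[-0.02,-0.02,0.08],[0.03,-0.35,0],0],[[-0.03,-0.05,0.09],[0.04,-0.5,0],0],[[-0.035,-0.09,0.1],[0.05,-0.64,0],0]]}}

```text
clock: 15.7
tcp_pos: [0.4934, 0.1678, 0.2749]
orientation: [-2.013, -2.187, 0.255]
contact_force: [0.6, -0.8, -1.5]
grip_width: 0.0202
```

Request:
{"fn": "arm_command", "kwargs": {"increments": [[[0,-0.045,0],[0.008,-0.1,-0.05],0],[[0,-0.09,0],[0.019,-0.24,-0.1],0],[[0,-0.13,0],[0.019,-0.24,-0.15],0],[[0,-0.17,0],[0.019,-0.24,-0.2],0],[[0,-0.21,0],[0.019,-0.24,-0.25],0],[[0,-0.21,0],[0.019,-0.24,-0.3],0],[[0,-0.21,0],[0.019,-0.24,-0.35],0],[[0,-0.21,0],[0.019,-0.24,-0.35],0]]}}

```text
clock: 16.5
tcp_pos: [0.4931, -0.0437, 0.2735]
orientation: [-2.477, -1.885, -0.046]
contact_force: [0.7, 0.6, -2.5]
grip_width: 0.0199
```

Run:
```python
from h import *
f=r.grab_frame("top")
a=f[205:300,180:265];b=f[195:325,375:475];s=r.grab_frame("side")[180:260,210:310];s2=r.grab_frame("side")[300:400,285:425]
R=lambda i,k:cv2.resize(i,None,fx=k,fy=k,interpolation=2)
o=np.zeros((600,800,3),np.uint8)
for i,(y,x) in ((R(a,3.4),(0,0)),(R(b,3.2),(0,300)),(R(s,3),(330,0)),(R(s2,2.8),(0,0))):
    pass
A,B,S,S2=R(a,3.4),R(b,3),R(s,2.5),R(s2,2.5)
o[:A.shape[0],:A.shape[1]]=np.clip(A*1.5,0,255);o[:B.shape[0],300:300+B.shape[1]]=B;o[330:330+S.shape[0],:S.shape[1]]=S
o[395:600,300:650]=R(s2,2.5)[:205,:350]
cv2.imwrite("pics/p12.png",o)
ob=r.get_obs();print(ob["contact_force"],ob["joints"],ob["tcp_pos"],ob["orientation"])
```

```text
[-0.01989399 -0.27821555 -1.90171489] [-0.58040995  0.16272155  0.64278094  1.98028912 -0.16017288  1.0321363
  1.44276509] [ 0.4936086  -0.04284379  0.27313207] [-2.47432283 -1.88992027 -0.04550706]
```

View pics/p12.png

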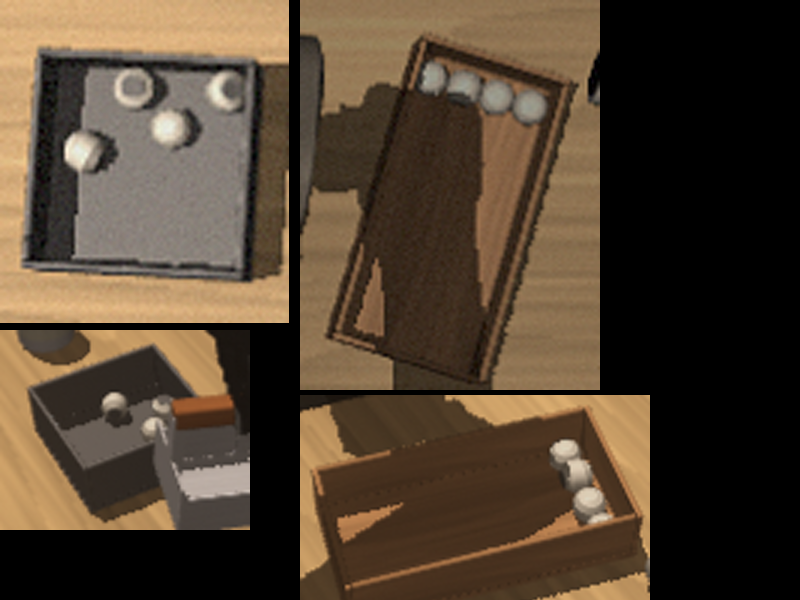

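4 caps lie in the tray (top left panel: (135,90), (227,90), (172,128), (85,150)) and 4 are in the bin, so all 8 are accounted for. The scoop goes back next.

Request:
{"fn": "arm_command", "kwargs": {"increments": [[[-0.015,0.015,0],[0.004,0.014,0],0],[[-0.03,0.03,0],[0.008,0.028,-0.01],0],[[-0.045,0.045,-0.02],[0.012,0.043,-0.013],0],[[-0.045,0.045,-0.055],[0.012,0.043,-0.013],0],[[-0.045,0.045,-0.09],[0.012,0.043,-0.013],0],[[-0.045,0.045,-0.12],[0.012,0.043,-0.013],0],[[-0.045,0.045,-0.14],[0.012,0.043,-0.013],0],[[-0.045,0.045,-0.15],[0.012,0.043,-0.013],0],[[-0.045,0.045,-0.15],[0.012,0.043,-0.013],0],[[-0.045,0.045,-0.15],[0.012,0.043,-0.013],0]]}}

```text
clock: 17.65
tcp_pos: [0.4495, 0.002, 0.1236]
orientation: [-2.461, -1.851, -0.005]
contact_force: [0.1, -0.3, -1.9]
grip_width: 0.0206
```

Run:
```python
from h import *
ob=r.get_obs();print(ob["contact_force"],ob["tcp_pos"],ob["orientation"])
snap("side","p13",(230,220,350,320),5)
```

```text
[ 0.05550384 -0.29593202 -1.87119624] [0.44950288 0.00198827 0.12356274] [-2.46111817 -1.85059688 -0.00528916]
```

Run:
```python
from h import *
from scipy.spatial.transform import Rotation as Ro
M=Ro.from_rotvec(r.get_obs()["orientation"]).as_matrix();z=M[:,2]
print(M.round(4)); print("turn to vertical",np.cross(z,[0,0,-1]))
```

```text
[[ 0.2783  0.9599 -0.034 ]
 [ 0.9596 -0.2763  0.0521]
 [ 0.0406 -0.0471 -0.9981]]
turn to vertical [-0.0520974  -0.03402044 -0.        ]
```

Request:
{"fn": "arm_command", "kwargs": {"increments": [[[0,0,0],[-0.026,-0.017,0],0],[[0,0,0],[-0.052,-0.034,0],0],[[-0.001,0,-0.005],[-0.052,-0.034,0],0],[[-0.001,0,-0.009],[-0.052,-0.034,0],0],[[-0.001,0,-0.011],[-0.052,-0.034,0],0],[[-0.001,0,-0.012],[-0.052,-0.034,0],0],[[-0.001,0,-0.012],[-0.052,-0.034,0],0]]}}

```text
clock: 18.4
tcp_pos: [0.4483, 0.0023, 0.1143]
orientation: [-2.507, -1.883, -0.001]
contact_force: [-20.2, 2.4, 60.8]
grip_width: 0.0198
```

Request:
{"fn": "arm_command", "kwargs": {"increments": [[[0,0,0.002],[0,0,0],0],[[0,0,0.004],[0,0,0],0],[[0,0,0.004],[0,0,0],0]]}}

```text
clock: 18.7
tcp_pos: [0.4482, 0.0017, 0.115]
orientation: [-2.511, -1.887, 0.001]
contact_force: [0.5, 0.0, -2.6]
grip_width: 0.0201
```

Request:
{"fn": "arm_command", "kwargs": {"increments": [[[0,0,0],[-0.01,-0.035,0],0],[[0,0,0],[-0.019,-0.067,0],0],[[0,0,0],[-0.019,-0.067,0],0]]}}

```text
clock: 19.0
tcp_pos: [0.4467, 0.0019, 0.1142]
orientation: [2.468, 1.855, 0.061]
contact_force: [0.1, -0.7, -2.9]
grip_width: 0.0201
```

Now lower gently to touch.

Request:
{"fn": "arm_command", "kwargs": {"increments": [[[0,0,-0.001],[0,0,0],0],[[0,0,-0.002],[0,0,0],0],[[0,0,-0.002],[0,0,0],0]]}}

```text
clock: 19.3
tcp_pos: [0.4481, 0.0018, 0.1126]
orientation: [2.467, 1.854, 0.062]
contact_force: [-0.2, -0.0, -3.0]
grip_width: 0.0202
```

Request:
{"fn": "arm_command", "kwargs": {"increments": [[[0,0,-0.001],[0,0,0],0],[[0,0,-0.001],[0,0,0],0]]}}

```text
clock: 19.5
tcp_pos: [0.4481, 0.0018, 0.1119]
orientation: [2.467, 1.854, 0.063]
contact_force: [-1.2, -0.8, -0.6]
grip_width: 0.0199
```

Request:
{"fn": "arm_command", "kwargs": {"increments": [[[0,0,-0.0007],[0,0,0],0],[[0,0,-0.0007],[0,0,0],20],[[0,0,-0.0007],[0,0,0],50],[[0,0,-0.0007],[0,0,0],100],[[0,0,-0.0007],[0,0,0],100],[[0,0,-0.0007],[0,0,0],100],[[0,0,-0.0007],[0,0,0],100]]}}

```text
clock: 20.2
tcp_pos: [0.4479, 0.0019, 0.1111]
orientation: [2.467, 1.854, 0.062]
contact_force: [0.6, -0.4, -0.5]
grip_width: 0.0852
```

Request:
{"fn": "arm_command", "kwargs": {"increments": [[[-0.002,0,0.03],[0,0,0],100],[[-0.003,0,0.07],[0,0,0],100],[[0,0,0.11],[0.019,0.067,0],100],[[0,0,0.14],[0.019,0.067,0],100],[[0,0,0.14],[0.019,0.067,0],100]]}}

```text
clock: 20.7
tcp_pos: [0.4507, 0.0019, 0.2548]
orientation: [2.511, 1.886, 0.009]
contact_force: [0.7, 0.4, 0.1]
grip_width: 0.0855
```

Run:
```python
from h import *
from scipy.spatial.transform import Rotation as Ro
o=r.get_obs();M=Ro.from_rotvec(o["orientation"]).as_matrix()
print(o["tcp_pos"],o["contact_force"],np.cross(M[:,2],[0,0,-1]),np.arctan2(M[1,0],M[0,0]),o["joints"])
f=r.grab_frame("top");g=r.grab_frame("side")
R=lambda i,k:cv2.resize(i,None,fx=k,fy=k,interpolation=2)
A=R(f[155:320,265:365],3.5);B=R(g[190:320,240:390],2.8)
o=np.zeros((600,800,3),np.uint8);o[:A.shape[0],:A.shape[1]]=np.clip(A*1.4,0,255);o[:B.shape[0],360:360+B.shape[1]]=B
cv2.imwrite("pics/p14.png",o)
```

```text
[0.45065288 0.00192145 0.25477977] [0.69108297 0.41782012 0.0697229 ] [-0.00226199  0.00555396  0.        ] 1.288599613358464 [-0.79358243  0.08655889  0.70461583  2.09817895 -0.06992475  0.9727919
  1.23685814]
```

View pics/p14.png

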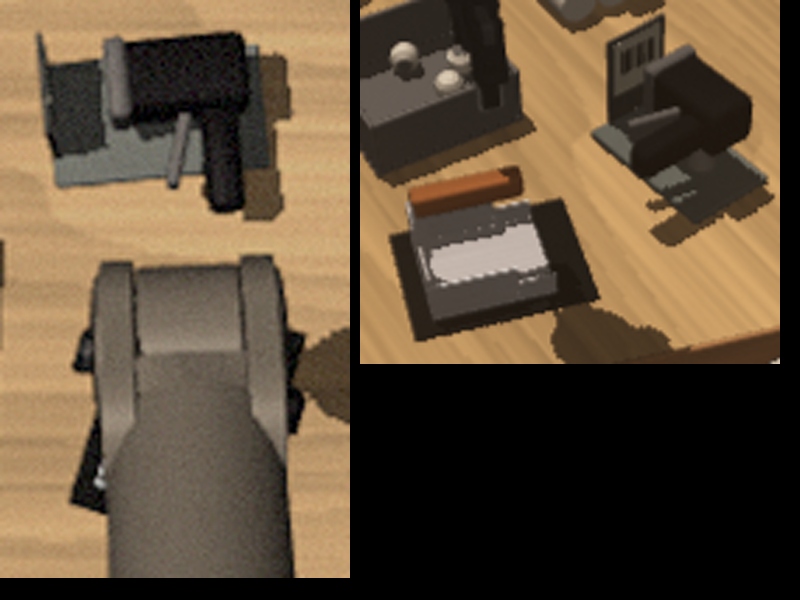

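Scoop stands flat on the mat, roughly centred (right panel: pan at (490,260) inside the mat corners). The scanner's trigger tip at (175,185) and grip end at (225,210) agree with my earlier measurement. That puts scanner_grip at about (0.630, −0.015, 0.085) with yaw ≈ 0.07, and the trigger's outer face comes out at 32 mm against the stated 34 mm.

Request:
{"fn": "arm_command", "kwargs": {"increments": [[[0.04,-0.004,0],[0,0,0.08],100],[[0.08,-0.008,0],[0,0,0.16],100],[[0.12,-0.012,0],[0,0,0.24],100],[[0.16,-0.016,0],[0,0,0.32],100],[[0.179,-0.017,0],[0,0,0.352],100],[[0.179,-0.017,0],[0,0,0.352],100],[[0.179,-0.017,0],[0,0,0.352],100],[[0.179,-0.017,0],[0,0,0.352],100]]}}

```text
clock: 21.6
tcp_pos: [0.6252, -0.0152, 0.2502]
orientation: [-2.142, -2.295, 0.005]
contact_force: [0.1, -0.5, -0.9]
grip_width: 0.0853
```

Run:
```python
from h import *
from scipy.spatial.transform import Rotation as Ro
np.set_printoptions(precision=4,suppress=True)
o=r.get_obs();M=Ro.from_rotvec(o["orientation"]).as_matrix()
print(o["tcp_pos"],o["contact_force"],np.cross(M[:,2],[0,0,-1]),np.arctan2(M[1,0],M[0,0]))
# brick-coloured scoop handle in side view -> handle line at z=.111
f=r.grab_frame("top");h=cv2.cvtColor(f,cv2.COLOR_BGR2HSV)
m=cv2.inRange(h,(3,120,50),(14,255,255));n,l,s,c=cv2.connectedComponentsWithStats(m[220:330,280:360].copy())
k=1+s[1:,4].argmax();ys,xs=np.where(l==k);p=pix2w("top",np.c_[xs+280,ys+220],.119)
print(s[k],"handle",p.min(0),p.max(0),p.mean(0))
```

```text
[ 0.6252 -0.0152  0.2502] [ 0.0543 -0.4505 -0.8613] [ 0.0008 -0.0038  0.    ] 1.6400862988011258Traceback (most recent call last):
  File "<stdin>", line 9, in <module>
ValueError: attempt to get argmax of an empty sequence
```

Request:
{"fn": "arm_command", "kwargs": {"increments": [[[0.005,0,-0.04],[0,0,0],100],[[0.005,0,-0.08],[0,0,0],100],[[0.005,0,-0.11],[0,0,0],100],[[0.005,0,-0.13],[0,0,0],100],[[0.005,0,-0.15],[0,0,0],100],[[0.005,0,-0.166],[0,0,0],100],[[0.005,0,-0.166],[0,0,0],100]], "newtons": 40}}

```text
clock: 22.35
tcp_pos: [0.6299, -0.0146, 0.0833]
orientation: [-2.14, -2.296, 0.006]
contact_force: [-0.3, 0.1, 0.0]
grip_width: 0.0853
```

Request:
{"fn": "arm_command", "kwargs": {"increments": [[[0,0,0],[0,0,0],75],[[0,0,0],[0,0,0],60],[[0,0,0],[0,0,0],50],[[0,0,0],[0,0,0],40],[[0,0,0],[0,0,0],40]]}}

```text
clock: 22.85
tcp_pos: [0.6326, -0.0154, 0.087]
orientation: [2.139, 2.3, -0.001]
contact_force: [-3.0, -0.2, 8.1]
grip_width: 0.0422
```

Request:
{"fn": "arm_command", "kwargs": {"increments": [[[0,0,0],[0,0,0],30],[[0,0,0],[0,0,0],30],[[0,0,0],[0,0,0],30],[[0,0,0],[0,0,0],30],[[0,0,0],[0,0,0],30]]}}

```text
clock: 23.35
tcp_pos: [0.6327, -0.0154, 0.087]
orientation: [2.139, 2.3, -0.001]
contact_force: [-3.3, -0.4, 8.6]
grip_width: 0.0423
```

Request:
{"fn": "arm_command", "kwargs": {"increments": [[[0,0,0],[0,0,0],60],[[0,0,0],[0,0,0],100],[[0,0,0],[0,0,0],100],[[0,0,0],[0,0,0],100],[[0,0,0],[0,0,0],100],[[0,0,0],[0,0,0],100]]}}

```text
clock: 23.95
tcp_pos: [0.6317, -0.0156, 0.0851]
orientation: [-2.142, -2.297, 0.003]
contact_force: [-0.4, 0.1, 0.5]
grip_width: 0.0854
```

Request:
{"fn": "arm_command", "kwargs": {"increments": [[[0,0,0.03],[0,0,0],100],[[0,0,0.07],[0,0,0],100],[[0,0,0.12],[0,0,0],100],[[0,0,0.17],[0,0,0],100],[[0,-0.03,0.22],[0,0,0],100],[[0,-0.07,0.22],[0,0,0],100],[[0,-0.11,0.22],[0,0,0],100],[[0,-0.15,0.22],[0,0,0],100],[[0,-0.19,0.22],[0,0,0],100],[[0,-0.19,0.22],[0,0,0],100]]}}

```text
clock: 24.95
tcp_pos: [0.6294, -0.2133, 0.3057]
orientation: [2.152, 2.285, -0.008]
contact_force: [0.1, -0.7, 1.1]
grip_width: 0.0854
```

Run:
```python
from h import *
np.set_printoptions(precision=4,suppress=True)
f=r.grab_frame("top");cv2.imwrite("pics/p15.png",f)
h=cv2.cvtColor(f,cv2.COLOR_BGR2HSV)
m=cv2.inRange(h,(3,120,50),(14,255,255))[235:315,285:352].copy();n,l,s,c=cv2.connectedComponentsWithStats(m)
if n>1:
    k=1+s[1:,4].argmax();ys,xs=np.where(l==k);rc=cv2.minAreaRect(np.c_[xs+285,ys+235].astype(np.float32))
    print(s[k],rc,"centre",pix2w("top",[rc[0]],.119))
# trigger tip and whites in tray/bin vs. first picture
g=cv2.imread("pics/top0.png")
print("scanner diff",np.abs(f[155:220,270:345].astype(int)-g[155:220,270:345]).max(2).__gt__(40).sum())
w=cv2.inRange(cv2.cvtColor(f,cv2.COLOR_BGR2HSV),(0,0,120),(180,60,255))
for nm,(y0,y1,x0,x1) in dict(tray=(215,290,185,260),bin=(200,325,380,470)).items():
    n,l,s,c=cv2.connectedComponentsWithStats(w[y0:y1,x0:x1].copy());print(nm,[(s[i,4],(c[i]+[x0,y0]).round(1)) for i in range(1,n) if s[i,4]>15])
```

```text
[ 22  24  19  41 311] ((316.40191650390625, 278.8120422363281), (8.231602668762207, 41.15801239013672), 17.447189331054688) centre [[0.4276 0.0073 0.119 ]]
scanner diff 0
tray [(np.int32(37), array([216.9, 231.2])), (np.int32(42), array([243.7, 231.6])), (np.int32(69), array([228.9, 242. ])), (np.int32(64), array([202.7, 248.9]))]
bin [(np.int32(25), array([437.3, 225.7]))]
```

Run:
```python
from h import *
print(r.hand_in(),r.get_obs()["clock"])
```

```text
the job is handed in; nothing more can be done
the job is handed in; nothing more can be done
```

I scooped four caps from the bin into the order tray, put the scoop back on its mat and booked the ticket. I handed the job in at about 25 s; the hand-in gives no verdict.

Last checks:
- **Caps:** the last image count found four caps in the tray. The other four were seen in the bin after the dump; the arm blocked most of the bin in the final picture, but nothing had touched it since.
- **Scoop:** let go, looks flat on the mat, about 11 mm behind the mat's centre (limit 45 mm). It had slipped about 17 mm lengthwise in the grip, which I only found after placing it. I judged it flat by eye from the side picture and did not measure the tilt.
- **Trigger:** the fingers closed to 42 mm, against 43 mm for a full squeeze, and held for over 0.5 s. After release, the scanner area in the top picture matched the first picture.
- **Forces:** about 57–61 N on the tool at two moments, while pushing in the bin and when setting the scoop down, under the 120 N wrist limit.
- **Not checked:** the can, tape and elbow. No move went near them, but I did not measure their positions at the end.

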